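Turn the mug's warming plate down to keep-warm

TASK

The blue-and-white mug stands on one of the two plates of the twin warmer, which is set too hot for it. Swing the lever in front of the mug's plate back to the green keep-warm mark and let go of it. Leave the other plate's lever as it is, and leave the mug standing on its plate.

Things in the scene. Friction and masses are not known exactly. Their poses are not given: they have to be found in the camera images.
- warmer: Twin warmer, fixed: dark slab 275 x 440 mm, top 40 mm above the worktop. Origin on the worktop midway between its two black plates (120 mm across, top at 46 mm), centred at y = +140 mm (left) and -140 mm (right); x to its back, y to its left. Lever pivots at x = -115, y = +-140 mm; coloured dots on an arc 79 mm round each, left to right white, green, yellow, red. A white ramekin is on the plate without the mug.
- lever_left (a joint): Angle of the left lever about its upright pivot, rad, 0 to 2.094; grows as the lever swings from the warmer's left to its right (counter-clockwise from above). Marks: white (off) 0, green (keep warm) 0.698, yellow (medium) 1.396, red (hot) 2.094. It stays where it is left and takes about 1.5 N at the knob.
- lever_right (a joint): Angle of the right lever about its upright pivot, rad, 0 to 2.094; grows as the lever swings from the warmer's left to its right (counter-clockwise from above). Marks: white (off) 0, green (keep warm) 0.698, yellow (medium) 1.396, red (hot) 2.094. It stays where it is left and takes about 1.5 N at the knob.
- knob_left (a point): Upright round wooden knob of the left lever, 18 mm across, from 52 to 98 mm above the worktop, on the end of a flat steel arm (its top at 53 mm). This point lies on the knob's axis, 80 mm above the worktop; its x axis points outward along the arm, z up. The lever's pivot lies 60 mm behind it (along -x).
- knob_right (a point): Upright round wooden knob of the right lever, 18 mm across, from 52 to 98 mm above the worktop, on the end of a flat steel arm (its top at 53 mm). This point lies on the knob's axis, 80 mm above the worktop; its x axis points outward along the arm, z up. The lever's pivot lies 60 mm behind it (along -x).
- mug: Blue-and-white mug, 85 mm across, 98 mm tall (top 144 mm above the worktop), its handle pointing to the back or the sides. It stands on the left or the right plate. Origin under its middle (handle included), z up.
There are look-alikes about, which are no part of the job. What is meant by the mug is not turquoise, and is the larger of those in its own colour.

How it is judged:
By the outcome, as a careful person would: the job done as asked, in the order asked, and still so for the second after the job is handed in, with the robot touching nothing.
It also fails if it takes over 26 s, if anything falls off the work surface, if the arm or the gripper's body presses on something with over 40 N, if the wrist force passes 120 N, or if a joint passes its speed limit or range.

ROBOT

A 6-joint arm with a two-finger parallel gripper is mounted at the origin on a cart in front of the work surface, level with it; the furniture and walls round the work are solid. World frame = base frame: x ahead of the robot, y to its left, z up, the work surface at z = 0. Lengths are in mm, angles in rad, forces in N, time in s.
With the tool pointing down it reaches from about 275 to 850 mm from the base axis. Payload 5.2 kg.
Tool frame: the origin (TCP) lies at the very end of the fingers, on their centre line; the grasp point (between the pads) lies env.tcp_to_grasp behind it (env.tcp_to_grasp is the distance from the TCP to the grasp point, in mm); z points along the fingers, y is the line along which they close (so a half turn about z gives the same grasp; the last joint's range is limited). The gripper opens to 85 mm and grips with 20 to 120 N. Pads are 22 mm wide; open, the fingers measure 114 mm over their backs; the gripper's body (76 mm by 85 mm) begins 54 mm behind the grasp point. The pads swing forward as they close: fully open they stand 13 mm farther back than shut.
Start: joints at [0.911, 0.259, 1.535, -0, 1.348, -0.203], TCP at [242.573, 493.623, 231.31] pointing down, gripper open.
Joint ranges: [-3.14, 3.14], [-0.91, 2.08], [0.19, 2.58], [-1.22, 4.36], [0.22, 2.71], [-3.12, 3.12]. Speed limits (rad/s): [2.57, 2.57, 3.14, 3.14, 3.14, 3.14].

INTERFACE

Orientations are given as [roll, pitch, yaw] about the fixed x, y, z axes, in that order (R = Rz(yaw) Ry(pitch) Rx(roll)).
In Python, from station import readout, grab_frame, env gives the robot as it stands.
- The arm moves only by the shell command python3 -m crank 'ROWS'. ROWS is JSON, a list that holds one entry, the list of rows, each a list of 7 numbers: the turn, a rotation vector about the world's x, y, z in degrees, then the shift along the world's x, y, z in m, then the gripper command: -1 is fully open, 1 is shut, values between are in proportion. A call has 1 to 12 rows; each row is the pose to reach, as a shift and turn from the pose commanded when the call began; what a row does not reach only later rows make up. A row lasts 1/12 s, in which the tool goes at most 41.7 mm and 7.16 degrees, less where a joint would pass 70% of its speed; a pose out of reach is approached as far as the arm can. A call with a gripper value outside its range is refused whole. The fingers move at their own pace and stop on an object; the grip force is fixed at half the most. Time passes only in rows, so rows that repeat a pose let the fingers close. It gives the time, the measured TCP pose, the force, the opening and the grip force at its end, in the units of the state.
- readout.get_obs(): the state, without advancing time (a new reading comes with each control period).
- grab_frame(name): name is "side" or "top"; returns a dict with "img" (480x640x3 uint8, red, green, blue), "range_z" (480x640 float32, mm along the optical axis (not along the pixel's ray), 0 where there is no reading), "K" (3x3 intrinsics, pixels), "k1" (the pictures are not rectified: a ray, as slopes to the right and down, at radius r is drawn at 1 + k1 r^2 times it, then the intrinsics apply), "rvec" (rotation vector, rad) and "tvec" (3), from world to camera coordinates, as OpenCV has them. Camera axes: x right, y down, z forward; pixel columns grow to the right and rows downward; lengths in mm; the calibration is good to about 2 mm. A picture is of the moment at which its call begins.
- env.finish_job(): hands the job in; it is judged then, once.
The state is a dict: "time_s": time; "joint_pos": joint angles; "qd": joint speeds; "joint_torque": joint torques, N m; "tool_pos": TCP position; "tcp_rot": TCP orientation; "force": force on the tool from outside, world axes, zero at the start; "moment": the same for the moment, N m; "grip_width": opening from 0.0 (shut) to 1.0 (fully open); "grasp_force": force on a finger pad.
Only numpy, scipy, OpenCV 4.12 (cv2) and the standard library are available. Lean on these libraries where they do the work, as an engineer would, in place of code of your own. Each camera call takes 0.05 s, during which the arm holds its last target. There are 200 camera calls.

## Working session

There is one attempt and no reset: what is moved stays moved. The work goes in short steps, Python scripts to look and compute and a shell command to move; the robot and the scene stay as the last step left them, time stands still between calls to the robot, and variables do not carry over. Pictures are saved under pics/ and viewed, at most 10 in all, crops included, and the job is handed in when it is done.

```bash
mkdir -p pics; cat > h.py <<'E'
import numpy as np, cv2
from station import readout, grab_frame, env
def save(f,name,box=None,s=1):
    im=f["img"][:,:,::-1]
    if box: im=im[box[1]:box[3],box[0]:box[2]]
    if s!=1: im=cv2.resize(im,None,fx=s,fy=s,interpolation=cv2.INTER_CUBIC)
    cv2.imwrite("pics/"+name,im)
def ray(f,u,v):
    K=np.array(f["K"]);k=f["k1"]
    d=np.array([(u-K[0,2])/K[0,0],(v-K[1,2])/K[1,1]]);p=d.copy()
    for _ in range(20): p=d/(1+k*(p@p))
    R=cv2.Rodrigues(np.array(f["rvec"],float))[0];t=np.array(f["tvec"],float).ravel()
    return -R.T@t, R.T@np.array([p[0],p[1],1]), R
def atz(f,u,v,z):
    c,d,_=ray(f,u,v); return c+d*(z-c[2])/d[2]
def dep(f,u,v):
    c,d,_=ray(f,u,v); z=np.median(f["range_z"][v-1:v+2,u-1:u+2]); return c+d*z
E
python3 - <<'E'
from h import *
import pickle
fs={n:grab_frame(n) for n in("side","top")}
pickle.dump(fs,open("f0.pkl","wb"))
for n in fs: save(fs[n],n+"0.png"); print(n,ray(fs[n],320,240)[:2])
print(readout.get_obs(),env.tcp_to_grasp)
E
```

```text
side (array([ 577.44977382, -688.67654524,  596.95043982]), array([-0.03085448,  0.81621414, -0.57697753]))
top (array([495.11657805, 103.64168923, 963.10256147]), array([ 0.07683349,  0.01269877, -0.99703895]))
{'time_s': 0.1, 'joint_pos': array([ 9.11223295e-01,  2.59268741e-01,  1.53593493e+00,  1.68296923e-05,
        1.34803524e+00, -2.02824546e-01]), 'qd': array([-1.43337152e-03, -1.03123047e-03, -1.56973444e-03, -9.82933870e-05,
       -2.95612894e-05, -4.49729133e-04]), 'joint_torque': array([ 2.53525723e-03, -4.46970034e+01, -2.91247433e+01, -1.02532163e-04,
        6.28144408e-03, -8.72976251e-07]), 'tool_pos': array([242.26253588, 493.25204304, 230.57412098]), 'tcp_rot': array([-3.13998345e+00, -3.47688179e-04,  2.68484016e+00]), 'force': array([0.26313483, 0.26146802, 0.00959821]), 'moment': array([-0.0146889 , -0.02319639,  0.00661786]), 'grasp_force': 0.0, 'grip_width': 0.998049400280999} 18.700000000000003
```

View pics/top0.png

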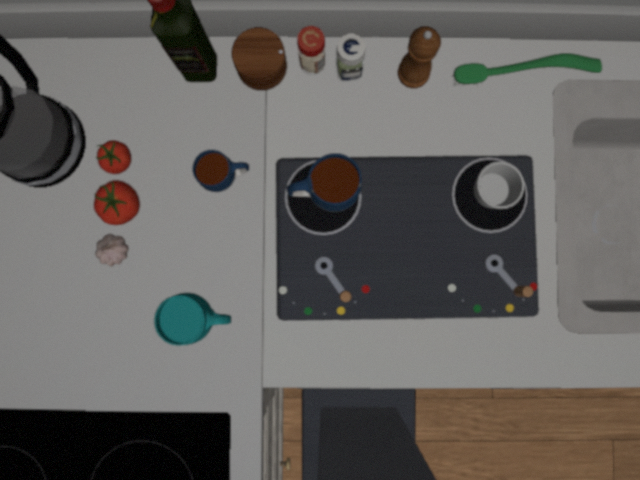

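View pics/side0.png

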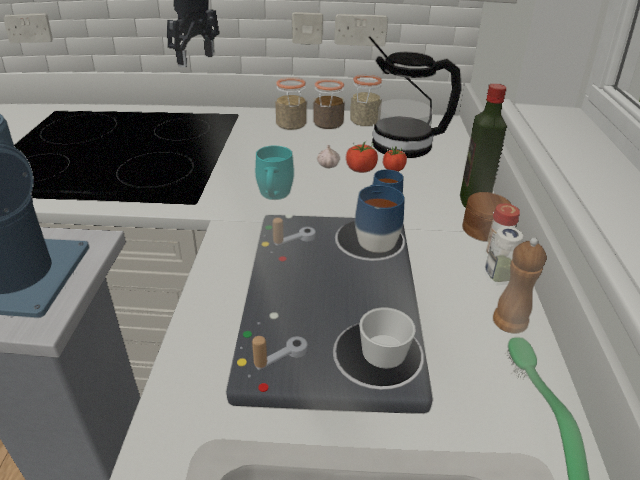

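The top view shows the warmer with these candidates for the mug:
- Blue mug on the left plate at (335,182).
- Smaller blue mug off the warmer at (215,170).
- Turquoise mug at (183,318).
- White ramekin on the right plate at (497,185).

I choose the mug at (335,182). Its lever has its pivot at (323,266) and its knob at (347,297). The right lever, at (495,263) to (527,291), stays as it is.

```bash
python3 - <<'E'
from h import *
import pickle
fs=pickle.load(open("f0.pkl","rb"));f=fs["top"]
save(f,"crop_top.png",(265,145,395,325),3.3)
s=fs["side"];save(s,"crop_side.png",(230,160,430,310),3.5)
for n,p,z in [("plateL",(323,197),46),("plateR",(489.5,195),46),("pivL",(323,266),50),("pivR",(495,263),50),("white",(283,290),40),("green",(308,311),40),("yel",(341,310),40),("red",(366,289),40),("knob",(347,297),98)]:
    print(n,atz(f,*p,z).round(1))
E
```

```text
plateL [637.5 110.7  46. ]
plateR [ 642.4 -167.2   46. ]
pivL [522.7 110.1  50. ]
pivR [ 528.7 -173.3   50. ]
white [483.  176.2  40. ]
green [448.6 134.6  40. ]
yel [450.5  80.1  40. ]
red [485.3  38.9  40. ]
knob [473.4  72.4  98. ]
```

View pics/crop_top.png

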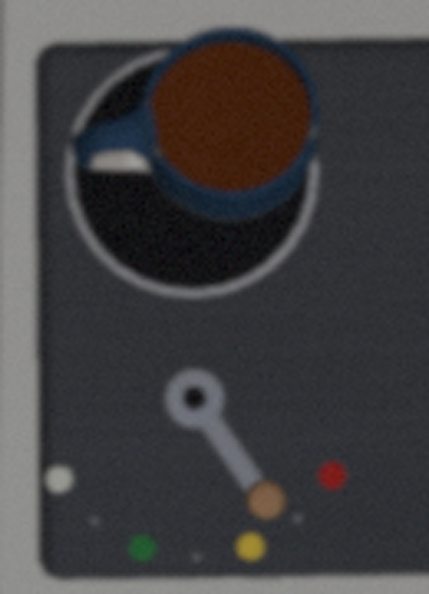

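View pics/crop_side.png

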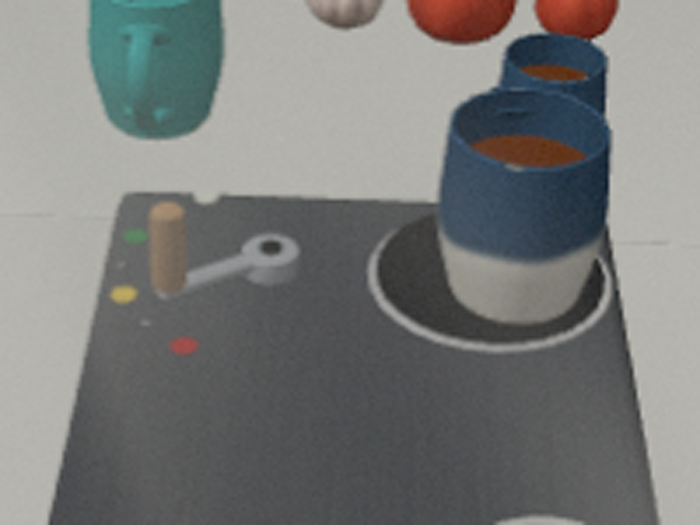

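The crops confirm the choice: the large blue-and-white mug is on the left plate. The left lever sits between yellow and red, with its knob at about (474,75) mm. The pivot is at about (522.5,110) and green is at about 161.3° world, so the knob's target is about (465.7,129). Next I move above the knob with the closing line roughly tangential to its arc.

```bash
python3 -m crank '[[[0,0,6,0.02,-0.036,0,-1],[0,0,12,0.04,-0.072,0,-1],[0,0,18,0.06,-0.108,0,-1],[0,0,24,0.08,-0.144,0,-1],[0,0,30,0.1,-0.18,0,-1],[0,0,35,0.12,-0.216,0,-1],[0,0,35,0.14,-0.252,0,-1],[0,0,35,0.16,-0.288,0,-1],[0,0,35,0.18,-0.324,0,-1],[0,0,35,0.2,-0.36,0,-1],[0,0,35,0.22,-0.396,0,-1],[0,0,35,0.232,-0.419,0,-1]]]'
```

```text
time_s: 1.1
tool_pos: [475.6, 71.6, 231.1]
tcp_rot: [-3.141, 0.0, -2.989]
force: [1.4, 0.3, 0.7]
grip_width: 1.001
grasp_force: 0.0
```

```bash
python3 -m crank '[[[0,0,0,0,0,-0.03,-1],[0,0,0,0,0,-0.06,-1],[0,0,0,0,0,-0.09,-1],[0,0,0,0,0,-0.12,-1],[0,0,0,0,0,-0.145,-1],[0,0,0,0,0,-0.168,-1],[0,0,0,0,0,-0.168,-1],[0,0,0,0,0,-0.168,-1]]]'
python3 - <<'E'
from h import *
s=grab_frame("side");save(s,"side1.png",(200,130,430,300),3.4)
E
```

```text
time_s: 1.77
tool_pos: [473.4, 74.7, 62.4]
tcp_rot: [3.141, -0.004, -2.988]
force: [-0.9, 0.0, -0.2]
grip_width: 0.997
grasp_force: 0.0
```

View pics/side1.png

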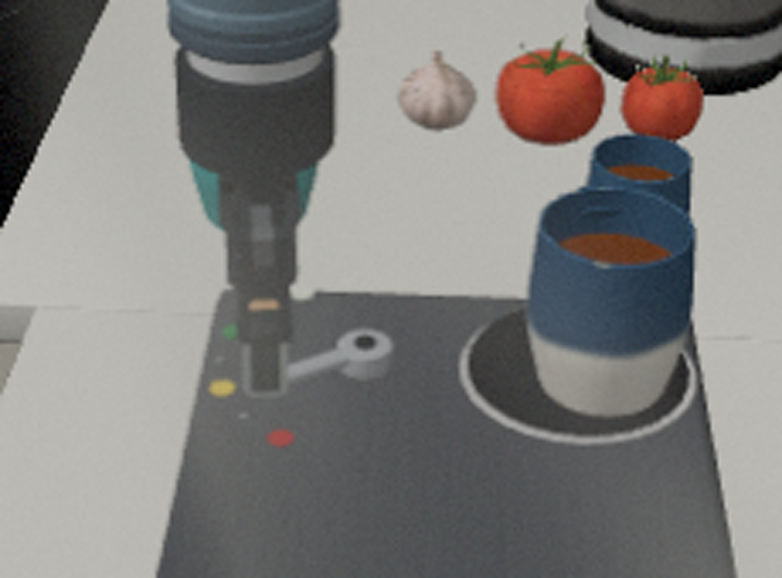

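The near finger stands in front of the knob (knob top visible at crop (264,305)) and is aligned with it. Closing now.

```bash
python3 -m crank '[[[0,0,0,0,0,0,1],[0,0,0,0,0,0,1],[0,0,0,0,0,0,1],[0,0,0,0,0,0,1],[0,0,0,0,0,0,1],[0,0,0,0,0,0,1],[0,0,0,0,0,0,1],[0,0,0,0,0,0,1]]]'
```

```text
time_s: 2.48
tool_pos: [474.7, 74.5, 63.9]
tcp_rot: [-3.141, 0.0, -2.988]
force: [-1.6, -0.9, 4.9]
grip_width: 0.19
grasp_force: 58.4
```

```bash
python3 -m crank '[[[0,0,0,-0.0037,0.0056,0,1],[0,0,0,-0.0069,0.0122,0,1],[0,0,0,-0.0094,0.0191,0,1],[0,0,0,-0.011,0.0262,0,1],[0,0,0,-0.0117,0.0335,0,1],[0,0,0,-0.0115,0.0408,0,1],[0,0,0,-0.0104,0.0481,0,1],[0,0,0,-0.0085,0.0548,0,1],[0,0,0,-0.0085,0.0548,0,1],[0,0,0,-0.0085,0.0548,0,1],[0,0,0,-0.0085,0.0548,0,1]]]'
```

```text
time_s: 3.4
tool_pos: [465.6, 129.1, 63.7]
tcp_rot: [-3.141, -0.001, -2.988]
force: [-3.4, -1.5, 5.1]
grip_width: 0.192
grasp_force: 60.4
```

On target at (465.6,129.1). Now release and lift clear.

```bash
python3 -m crank '[[[0,0,0,0,0,0,-1],[0,0,0,0,0,0,-1],[0,0,0,0,0,0,-1],[0,0,0,0,0,0,-1],[0,0,0,0,0,0,-1],[0,0,0,0,0,0,-1],[0,0,0,0,0,0.03,-1],[0,0,0,0,0,0.06,-1],[0,0,0,0,0,0.09,-1],[0,0,0,0,0,0.12,-1],[0,0,0,0,0,0.15,-1],[0,0,0,0,0,0.17,-1]]]' && python3 -m crank '[[[0,0,0,-0.02,0.03,0,-1],[0,0,0,-0.04,0.06,0,-1],[0,0,0,-0.06,0.09,0,-1],[0,0,0,-0.08,0.12,0,-1],[0,0,0,-0.1,0.15,0,-1],[0,0,0,-0.12,0.18,0,-1],[0,0,0,-0.13,0.21,0,-1],[0,0,0,-0.13,0.24,0,-1],[0,0,0,-0.13,0.26,0,-1],[0,0,0,-0.13,0.26,0,-1],[0,0,0,-0.13,0.26,0,-1]]]'
python3 - <<'E'
from h import *
import pickle
f=grab_frame("top");pickle.dump(f,open("f1.pkl","wb"));save(f,"top2.png",(265,145,395,325),3.3)
E
```

```text
time_s: 4.4
tool_pos: [466.9, 129.5, 236.4]
tcp_rot: [-3.141, 0.004, -2.987]
force: [0.4, 0.4, -0.3]
grip_width: 0.999
grasp_force: 0.0
time_s: 5.32
tool_pos: [335.6, 390.0, 232.9]
tcp_rot: [-3.141, -0.001, -2.985]
force: [0.3, -0.2, 0.2]
grip_width: 1.0
grasp_force: 0.0
```

View pics/top2.png

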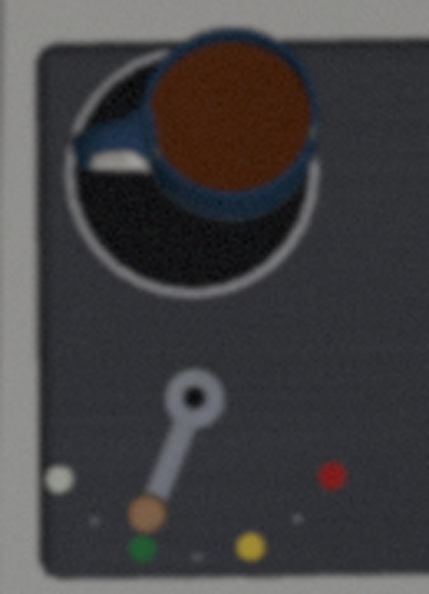

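The mug is unmoved on its plate and the knob, at crop (147,514), points at the green dot at (142,548). I'll check the angle numerically.

```bash
python3 - <<'E'
from h import *
import pickle
f=pickle.load(open("f1.pkl","rb"))
c=lambda u,v,z:atz(f,265+u/3.3,145+v/3.3,z)[:2]
p=c(194,398,55);k=c(147,514,98)
a=lambda q,p:np.degrees(np.arctan2(*(q-p)[::-1]))%360
d=[a(c(*q,40),p) for q in((59,479),(142,548),(250,547),(332,475))]
print(p,k,np.linalg.norm(k-p),a(k,p),np.round(d,1),np.mean(d)-20)
E
```

```text
[523.21841132 108.80921423] [467.36275645 130.36165617] 59.869540960135296 158.90041207036523 [120.9 161.  200.9 241.4] 161.04225860433047
```

```bash
python3 - <<'E'
from h import *
import pickle
def cen(f,u,v,r,kind):
    im=f["img"].astype(float);yy,xx=np.mgrid[v-r:v+r+1,u-r:u+r+1];w=im[v-r:v+r+1,u-r:u+r+1]
    bg=np.median(w.reshape(-1,3),0)
    R,G,B=[w[...,i] for i in range(3)]
    m={"k":R-B,"g":G-R,"y":R-B,"r":R-G,"w":w.mean(2)}[kind]
    m=m-np.median(m); m=np.where(m>0.4*m.max(),m,0)
    return (xx*m).sum()/m.sum(),(yy*m).sum()/m.sum()
from scipy.optimize import least_squares
for n,kp in(("f0",(346,296)),("f1",(309,301))):
    f=pickle.load(open(n+".pkl","rb")); f=f["top"] if n=="f0" else f
    D=[atz(f,*cen(f,*p,6 if k!="w" else 5,k),40)[:2] for p,k in(((283,290),"w"),((308,311),"g"),((341,311),"y"),((366,289),"r"))]
    th=np.radians([120,160,200,240])
    s=least_squares(lambda q:np.concatenate([D[i]-q[:2]-79*np.array([np.cos(th[i]+q[2]),np.sin(th[i]+q[2])]) for i in range(4)]),[522,110,0])
    px=cen(f,*kp,6,"k");k=atz(f,*px,98)[:2];v=k-s.x[:2]
    print(n,px,s.x[:2],np.degrees(s.x[2]),"rms",s.fun.std(),"knob",k,np.linalg.norm(v),"lever deg",np.degrees(np.arctan2(v[1],v[0])-s.x[2])%360-120)
E
```

```text
f0 (np.float64(345.06267539756783), np.float64(296.24134705332085)) [523.99014376 109.32363358] 1.0128434889017124 rms 0.10049744347472477 knob [474.57946986  75.38677324] 59.94268249475501 lever deg 93.46970425849716
f1 (np.float64(308.95791399817017), np.float64(300.0576395242452)) [524.00422128 109.40150233] 1.02435486987017 rms 0.12159947844761002 knob [468.43818779 131.27833084] 59.71749913985687 lever deg 37.485655863060856
```

```bash
python3 - <<'E'
from h import *
import pickle
f=pickle.load(open("f1.pkl","rb"));g=f["img"].astype(float).mean(2)
P=[]
for v in range(276,293):
    u0=int(323.6-(v-265.5)*0.40); xs=np.arange(u0-8,u0+9);w=g[v,xs]-np.median(g[v,xs]);w=np.where(w>0.4*w.max(),w,0)
    P.append(atz(f,(xs*w).sum()/w.sum(),v,52)[:2])
P=np.array(P);vx,vy,x0,y0=cv2.fitLine(P.astype(np.float32),cv2.DIST_HUBER,0,.01,.01).ravel()
a=np.degrees(np.arctan2(vy,vx))%180
print("arm dir",a,"lever deg",a-1.02-120,"line y at x=524",y0+vy/vx*(524-x0))
s=grab_frame("side");pickle.dump(s,open("s1.pkl","wb"));save(s,"side2.png",(230,170,350,270),6)
E
```

```text
arm dir 158.36969 lever deg 37.349686 line y at x=524 108.87915
```

View pics/side2.png

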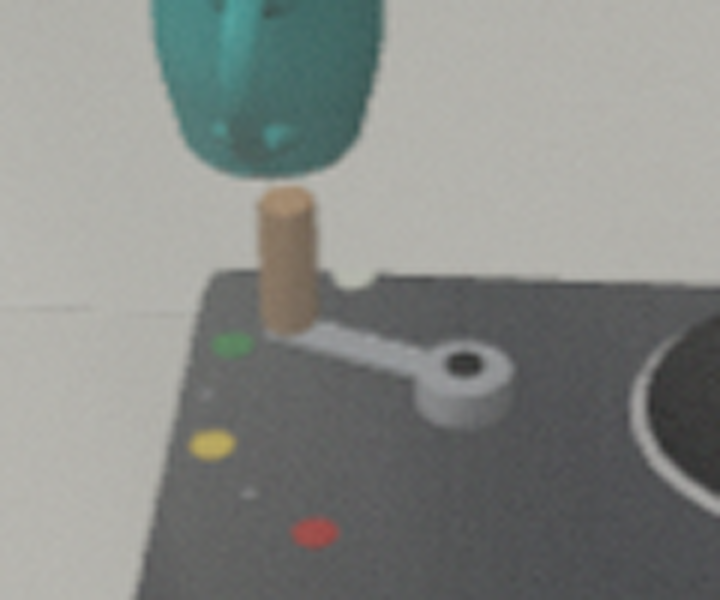

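The side view agrees: knob base at crop (290,325), lever just short of the green dot at (232,345). Both estimates give about 37.4° against the 40° target. There is plenty of time, so I'll regrasp and nudge it 2.6 mm.

```bash
python3 -m crank '[[[0,0,0,0.01,-0.03,0,-1],[0,0,0,0.02,-0.06,0,-1],[0,0,0,0.04,-0.09,0,-1],[0,0,0,0.06,-0.12,0,-1],[0,0,0,0.08,-0.15,0,-1],[0,0,0,0.1,-0.18,0,-1],[0,0,0,0.115,-0.21,0,-1],[0,0,0,0.125,-0.24,0,-1],[0,0,0,0.13,-0.26,0,-1],[0,0,0,0.13,-0.26,0,-1],[0,0,0,0.13,-0.26,0,-1]]]' && python3 -m crank '[[[0,0,0,0,0,-0.03,-1],[0,0,0,0,0,-0.06,-1],[0,0,0,0,0,-0.09,-1],[0,0,0,0,0,-0.12,-1],[0,0,0,0,0,-0.15,-1],[0,0,0,0,0,-0.17,-1],[0,0,0,0,0,-0.17,-1],[0,0,0,0,0,-0.17,-1]]]' && python3 -m crank '[[[0,0,0,0,0,0,1],[0,0,0,0,0,0,1],[0,0,0,0,0,0,1],[0,0,0,0,0,0,1],[0,0,0,0,0,0,1],[0,0,0,0,0,0,1],[0,0,0,0,0,0,1],[0,0,0,0,0,0,1]]]' && python3 -m crank '[[[0,0,0,-0.0005,-0.0012,0,1],[0,0,0,-0.0009,-0.0025,0,1],[0,0,0,-0.0009,-0.0025,0,1],[0,0,0,-0.0009,-0.0025,0,1],[0,0,0,-0.0009,-0.0025,0,1]]]'
```

```text
time_s: 6.33
tool_pos: [465.9, 127.5, 233.3]
tcp_rot: [3.141, -0.0, -2.992]
force: [-0.6, 0.5, -0.4]
grip_width: 1.0
grasp_force: 0.0
time_s: 7.0
tool_pos: [464.9, 130.0, 62.9]
tcp_rot: [3.141, -0.003, -2.987]
force: [0.7, 0.6, 0.4]
grip_width: 0.998
grasp_force: 0.0
time_s: 7.67
tool_pos: [466.5, 129.4, 64.1]
tcp_rot: [-3.141, 0.001, -2.988]
force: [-0.8, 0.1, 6.0]
grip_width: 0.195
grasp_force: 58.3
time_s: 8.08
tool_pos: [466.0, 128.0, 64.1]
tcp_rot: [3.14, 0.002, -2.987]
force: [0.6, 6.5, 5.5]
grip_width: 0.193
grasp_force: 58.4
```

```bash
python3 -m crank '[[[0,0,0,-0.0004,-0.0012,0,1],[0,0,0,-0.0004,-0.0012,0,1],[0,0,0,-0.0004,-0.0012,0,1]]]' && python3 -m crank '[[[0,0,0,0,0,0,-1],[0,0,0,0,0,0,-1],[0,0,0,0,0,0,-1],[0,0,0,0,0,0,-1],[0,0,0,0,0,0,-1],[0,0,0,0,0,0,-1],[0,0,0,0,0,0.03,-1],[0,0,0,0,0,0.06,-1],[0,0,0,0,0,0.09,-1],[0,0,0,0,0,0.12,-1],[0,0,0,0,0,0.15,-1],[0,0,0,0,0,0.17,-1]]]' && python3 -m crank '[[[0,0,0,-0.02,0.03,0,-1],[0,0,0,-0.04,0.06,0,-1],[0,0,0,-0.06,0.09,0,-1],[0,0,0,-0.08,0.12,0,-1],[0,0,0,-0.1,0.15,0,-1],[0,0,0,-0.12,0.18,0,-1],[0,0,0,-0.13,0.21,0,-1],[0,0,0,-0.13,0.24,0,-1],[0,0,0,-0.13,0.26,0,-1],[0,0,0,-0.13,0.26,0,-1],[0,0,0,-0.13,0.26,0,-1]]]'
python3 - <<'E'
from h import *
f=grab_frame("top");save(f,"top3.png");g=f["img"].astype(float).mean(2)
P=[]
for v in range(276,293):
    u0=int(323.6-(v-265.5)*0.38); xs=np.arange(u0-8,u0+9);w=g[v,xs]-np.median(g[v,xs]);w=np.where(w>0.4*w.max(),w,0)
    P.append(atz(f,(xs*w).sum()/w.sum(),v,52)[:2])
vx,vy,x0,y0=cv2.fitLine(np.array(P,np.float32),cv2.DIST_HUBER,0,.01,.01).ravel()
print("lever deg",np.degrees(np.arctan2(vy,vx))%180-121.02)
E
```

```text
time_s: 8.33
tool_pos: [465.3, 126.8, 64.0]
tcp_rot: [3.14, 0.002, -2.987]
force: [-0.7, 5.6, 6.2]
grip_width: 0.192
grasp_force: 58.5
time_s: 9.33
tool_pos: [465.5, 125.7, 236.3]
tcp_rot: [-3.141, 0.003, -2.988]
force: [-0.4, 0.0, 0.1]
grip_width: 1.005
grasp_force: 0.0
time_s: 10.25
tool_pos: [334.3, 386.2, 232.8]
tcp_rot: [-3.141, -0.001, -2.985]
force: [0.4, 0.1, 0.2]
grip_width: 0.999
grasp_force: 0.0
lever deg 39.527946
```

View pics/top3.png

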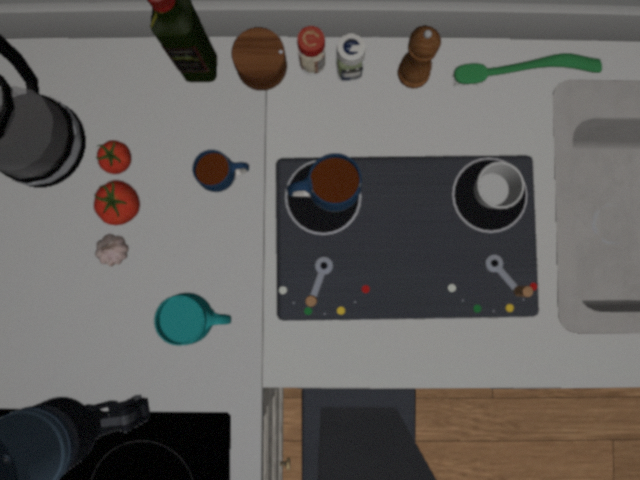

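The lever is at 39.5°, with its knob at (311,301) beside the green dot at (308,311). The mug at (335,182) and the right lever are unchanged, and the arm is clear.

```bash
python3 -c "
from station import env
print(env.finish_job())"
```

```text
the job is handed in; nothing more can be done
None
```

The left lever, in front of the blue-and-white mug, is back at the green mark (measured about 39.5° against 40°) and released; the mug and the right lever are untouched, and the job was handed in at about 10 s.

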